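# Feed two cells from the gravity track into the pack jig and clamp them

## Task

Make up the next two-cell battery pack in the jig: take the cell waiting at the stop of the gravity track and lay it across the middle of the jig's bed, let the next cell roll down to the stop, then lay that one beside the first, both with their red-banded ends over the jig's red-striped edge and their ends level. Then slide the jig's jaw up against the cells so that fence and jaw hold the two tightly side by side. Leave the remaining cells on the track with the next one waiting at the stop, and do not disturb the other things on the bench.

Things in the scene. Friction and masses are not known exactly. Their poses are not given: they have to be found in the camera images.
- cell_track: Fixed gravity track, 206 x 64 mm: a 30 mm wide bed falling 0.20 rad towards its own -x end, where a stop plate (30 mm wide, 20 mm high) holds the end cell. Origin centre of underside, own x uphill, z up. Five cells lie across it, touching, axes along own y, red ends all at -y, overhanging the bed 10 mm each side. Side guides, 1 mm off the cells' ends, start 21 mm uphill of the end cell's centre.
- track_stop (a point): Centre of the cell resting at the stop: own x -85 mm, 51 mm above the bench. That cell can be gripped from above on its two flat ends (50 mm apart); beside them is free space down to the 5 mm foot plate. When it is lifted out the others roll down at once, within about half a second.
- cell_1: Cell number 1 from the stop at the start: cylinder 26 mm in diameter, 50 mm long, 60 to 100 g, blue wrap, 10 mm red band at its positive end. Origin at its centre; own y axis = cylinder axis, positive (red) end at -y; it may have turned any amount about that axis.
- cell_2: Cell number 2 from the stop at the start: cylinder 26 mm in diameter, 50 mm long, 60 to 100 g, blue wrap, 10 mm red band at its positive end. Origin at its centre; own y axis = cylinder axis, positive (red) end at -y; it may have turned any amount about that axis.
- cell_3: Cell number 3 from the stop at the start: cylinder 26 mm in diameter, 50 mm long, 60 to 100 g, blue wrap, 10 mm red band at its positive end. Origin at its centre; own y axis = cylinder axis, positive (red) end at -y; it may have turned any amount about that axis.
- cell_4: Cell number 4 from the stop at the start: cylinder 26 mm in diameter, 50 mm long, 60 to 100 g, blue wrap, 10 mm red band at its positive end. Origin at its centre; own y axis = cylinder axis, positive (red) end at -y; it may have turned any amount about that axis.
- cell_5: Cell number 5 from the stop at the start: cylinder 26 mm in diameter, 50 mm long, 60 to 100 g, blue wrap, 10 mm red band at its positive end. Origin at its centre; own y axis = cylinder axis, positive (red) end at -y; it may have turned any amount about that axis.
- cell_1_plus (a point): Centre of the flat positive (red-banded) end face of cell 1.
- cell_2_plus (a point): Centre of the flat positive (red-banded) end face of cell 2.
- pack_jig: Fixed two-cell jig, base 72 x 152 x 8 mm with a red stripe along its own -x edge. Origin centre of underside, z up. A 30 mm wide smooth bed runs along own y, falling 0.09 rad to a fence at its -y end (face at y -60 mm, 22 mm high; bed top there 32 mm above the bench). Cells lie across it, axis along own x, red end at -x, overhanging 10 mm each side; one let go rolls gently down to the fence.
- bed_fence (a point): Where the first cell's centre ends up, touching the fence: own x 0, y -48 mm, 46 mm above the bench. Beside the cell's ends there is free space down to the 8 mm base.
- bed_second (a point): Where the centre of the second cell ends up, touching the first: own y -22 mm, 48 mm above the bench.
- jaw (a joint): Sliding jaw of the jig, in m: 0 fully open, grows as it slides along the bed towards the fence (own -y, down the slope). It meets two cells at 0.034; friction about 2 N, stays where it is left. Jaw plate 28 mm wide, its top 25 mm above the bed; at the start the space between fence and jaw is 74 to 86 mm.
- jaw_post (a point): Point on the axis of the jaw's upright thumb post (black, 14 mm in diameter, on a 13 mm wide slide bar behind the jaw plate), 10 mm below its top and 26 mm above the slide bar; jaw face is 26 mm ahead of it. The post leans 5 deg to the fence.
- tape_roll: Bystander: amber tape roll standing, 73 mm wide, 81 mm high; origin centre of underside.
- glue_bottle: Bystander: white bottle with red tip, 38 mm wide, 116 mm high; origin centre of underside.
- tweezers: Bystander: steel tweezers lying flat, 128 mm long along own y.
- ball_pen: Bystander: black pen lying flat, 145 mm long along own y.
Mind the look-alikes: they are no part of the job. What is shaped like the cell_4 but purple is not meant.

How it is judged:
By the outcome, as a careful person would: the job done as asked, in the order asked, and still so for the second after the job is handed in, with the robot touching nothing.
It also fails if it takes over 51 s, if anything falls off the work surface, if the arm or the gripper's body presses on something with over 40 N, if the wrist force passes 120 N, or if a joint passes its speed limit or range.

## Robot

A 7-joint arm with a two-finger parallel gripper is mounted at the origin on a cart in front of the work surface, level with it; the furniture and walls round the work are solid. World frame = base frame: x ahead of the robot, y to its left, z up, the work surface at z = 0. Lengths are in m, angles in rad, forces in N, time in s.
With the tool pointing down it reaches from about 0.4 to 0.875 m from the base axis. Payload 19.3 kg.
Tool frame: the origin (TCP) lies at the very end of the fingers, on their centre line; the grasp point (between the pads) lies 19 mm behind it; z points along the fingers, y is the direction in which the jaws open and shut (so a half turn about z gives the same grasp; the last joint's range is limited). The gripper opens to 85 mm and grips with 20 to 120 N. Pads are 22 mm wide; open, the fingers measure 114 mm over their backs; the gripper's body (76 mm by 85 mm) begins 54 mm behind the grasp point. The pads swing forward as they close: fully open they stand 13 mm farther back than shut.
Start: joints at [1.251, 0.521, -0.036, 1.599, 0.021, 1.021, -0.113], TCP at [0.154, -0.606, 0.231] pointing down, gripper open.
Joint ranges: [-2.91, 2.91], [-0.3, 2.13], [-1.5, 1.42], [0.17, 2.43], [-1.26, 4.41], [0.16, 1.93], [-2.52, 2.52]. Speed limits (rad/s): [1.89, 1.89, 2.39, 2.39, 3.01, 3.01, 3.01].

## Interface

Orientations are given as [roll, pitch, yaw] about the fixed x, y, z axes, in that order (R = Rz(yaw) Ry(pitch) Rx(roll)).
In Python, from workcell import bot, vision, job_done gives the robot as it stands.
- The arm moves only by the tool arm_command, never from a script. Its arguments are lists of equal length, an entry for each row: "gripper": the finger opening in cm, from 0 to 8.54; "slide": the shift along the tool's x, y, z in cm, a list of three; "turn": the turn, a rotation vector about the tool's x, y, z in degrees, a list of three. A call has 1 to 5 rows; each row is the pose to reach, as a shift and turn from the pose commanded when the call began, along the tool's axes at that moment; what a row does not reach only later rows make up. A row lasts 1/8 s, in which the tool goes at most 62.5 mm and 10.7 degrees, less where a joint would pass 70% of its speed; a pose out of reach is approached as far as the arm can. A call with a gripper value outside its range is refused whole. The fingers move at their own pace and stop on an object; "force" is the grip in N (left out, the last holds). Time passes only in rows, so rows that repeat a pose let the fingers close. It gives the time, the measured TCP pose, the force and the opening at its end, in the units of the state.
- bot.observe(): the state, without advancing time (a new reading comes with each control period).
- vision.grab_frame(name): name is "scene" or "side" or "wrist"; returns the picture (400x640x3 uint8, blue, green, red); there is no depth.
- vision.camera_model(name): a dict with "mtx" (3x3 intrinsics, pixels), "T" (4x4, takes a point from camera to world coordinates). Camera axes: x right, y down, z forward; pixel columns grow to the right and rows downward; lengths in m; the calibration is good to about 2 mm. A picture is of the moment at which its call begins: read the wrist's pose just before it. camera_model takes no time and is no camera call; for the wrist camera it gives the pose at the moment of the call.
- job_done(): hands the job in, once; it reports no verdict.
The state is a dict: "clock": time; "qpos": joint angles; "qd": joint speeds; "joint_efforts": joint torques, N m; "position": TCP position; "tool_rot": TCP orientation; "force": force on the tool from outside, world axes, zero at the start; "moment": the same for the moment, N m; "grip_width": finger opening in m.
Only numpy, scipy, OpenCV 4.12 (cv2) and the standard library are available. Lean on these libraries where they do the work, as an engineer would, in place of code of your own. Each camera call takes 0.05 s, during which the arm holds its last target. There are 200 camera calls.

## Working session

There is one attempt and no reset: what is moved stays moved. The work goes in short steps, Python scripts to look and compute and a tool call to move; the robot and the scene stay as the last step left them, time stands still between calls to the robot, and variables do not carry over. Pictures are saved under pics/ and viewed, about 8 in all and at most 12, crops included, and the job is handed in when it is done.

Besides the shell and the picture viewer there is one more tool, called after "Call:" by a JSON object that holds its "api" and its "payload". arm_command: Moves the arm, as the interface text tells. Its arguments: {"type":"object","properties":{"gripper":{"type":"array","items":{"type":"number"}},"slide":{"type":"array","items":{"type":"array","items":{"type":"number"}}},"turn":{"type":"array","items":{"type":"array","items":{"type":"number"}}},"force":{"type":"number"}},"required":["gripper","slide","turn"]}

```bash
mkdir -p pics; ls
python3 - <<'E'
from workcell import bot, vision
import cv2
s=bot.observe(); print({k:s[k] for k in('clock','position','tool_rot','grip_width','force')})
for n in('scene','side'):
    cv2.imwrite(f'pics/{n}0.png',vision.grab_frame(n)); m=vision.camera_model(n); print(n,m['mtx'],m['T'])
E
```

```text
pics
{'clock': 0.0, 'position': array([ 0.15438132, -0.60529927,  0.23070208]), 'tool_rot': array([-3.14042877e+00,  8.19983216e-05,  2.49727973e-01]), 'grip_width': 0.08574257838858564, 'force': array([-0.33388216, -1.06137107,  1.13117448])}
scene [[418.61491755   0.         313.46192296]
 [  0.         418.61491755 198.47589455]
 [  0.           0.           1.        ]] [[ 0.44358254 -0.59578989  0.66952889 -0.06073833]
 [-0.89622358 -0.29135842  0.33450496 -0.4274911 ]
 [-0.00422179 -0.74842814 -0.66320246  0.65620707]
 [ 0.          0.          0.          1.        ]]
side [[382.04261765   0.         313.50400473]
 [  0.         382.04261765 194.14745203]
 [  0.           0.           1.        ]] [[-0.99978266 -0.01473218  0.01475138  0.49720622]
 [-0.02043427  0.55220265 -0.83345946  0.59038274]
 [ 0.00413292 -0.83357975 -0.55238367  0.57989739]
 [ 0.          0.          0.          1.        ]]
```

View pics/scene0.png

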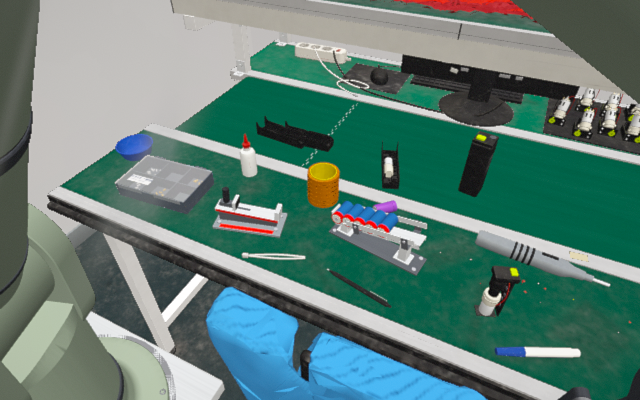

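View pics/side0.png

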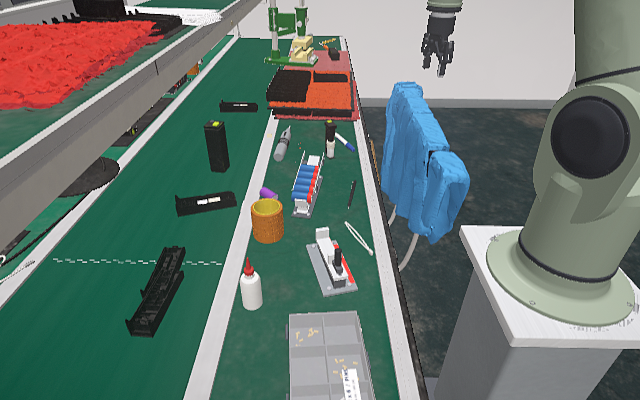

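Scene view: the jig is at about (250,215) with its stripe toward the robot, and the track is at (378,240) with its stop at the upper left (340,215). The purple look-alike is at (385,207). I'll zoom in on both.

Run:
```python
import cv2,numpy as np
a=cv2.imread('pics/scene0.png');b=cv2.imread('pics/side0.png')
def c(i,x0,x1,y0,y1,k,h):
    o=cv2.resize(i[y0:y1,x0:x1],None,fx=k,fy=k,interpolation=cv2.INTER_CUBIC)
    return cv2.copyMakeBorder(o,0,h-o.shape[0],0,0,cv2.BORDER_CONSTANT)
r1=np.hstack([c(a,205,295,180,240,4,320),c(a,325,435,195,275,4,320)])
r2=np.hstack([c(b,300,365,222,302,3.5,280),c(b,280,330,143,223,3.5,280)])
r2=cv2.copyMakeBorder(r2,0,0,0,800-r2.shape[1],cv2.BORDER_CONSTANT)
cv2.imwrite('pics/crop0.png',np.vstack([r1,r2]))
```

```text
(no output)
```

View pics/crop0.png

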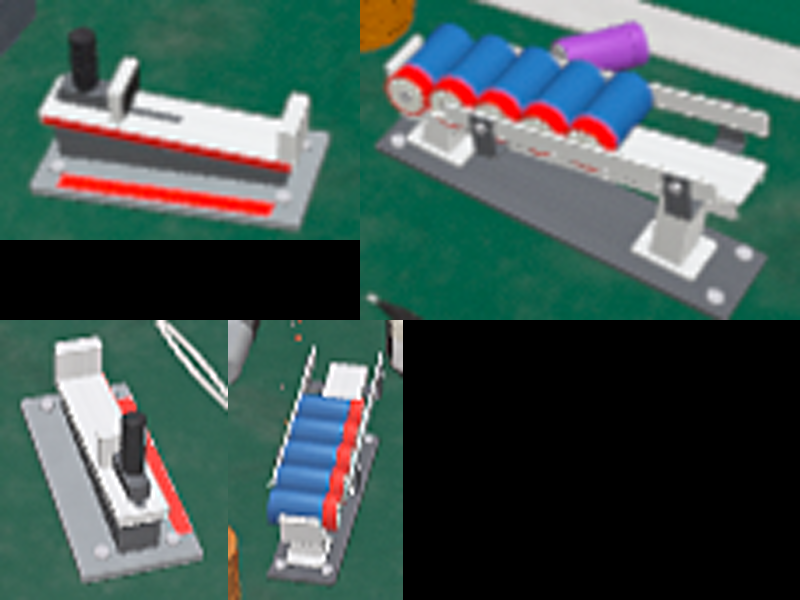

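Crops: the jig's fence is on the right (world −y), with the jaw and post on the left and the stripe toward the robot. The track's stop is at the left (world +y) and the red ends face the robot. Next I'll fit the poses from the corners.

```bash
cat > h.py <<'E'
import numpy as np
from scipy.optimize import least_squares
from workcell import vision
def proj(m,P):
    K,T=m['mtx'],m['T']; c=(np.asarray(P,float)-T[:3,3])@T[:3,:3]; p=c@K.T; return p[:,:2]/p[:,2:]
def w(p,P):
    c,s=np.cos(p[2]),np.sin(p[2]); P=np.asarray(P,float)
    return np.c_[p[0]+c*P[:,0]-s*P[:,1],p[1]+s*P[:,0]+c*P[:,1],P[:,2]]
def fit(obs,p0):  # obs: list (cam model, own points, pixels)
    f=lambda p:np.concatenate([(proj(m,w(p,P))-np.array(u)).ravel() for m,P,u in obs])
    r=least_squares(f,p0,loss='soft_l1'); return r.x,f(r.x).reshape(-1,2).round(1)
E
python3 - <<'E'
from h import *
sc,sd=vision.camera_model('scene'),vision.camera_model('side')
J={'a':(-.036,.076,0),'b':(-.036,-.076,0),'c':(.036,-.076,0),'d':(.036,.076,0)}
g=lambda D,k:[D[i] for i in k]
x,r=fit([(sc,g(J,'abc'),[(213,227.5),(280.5,237),(287.5,213)]),(sd,g(J,'cdab'),[(306.3,244.9),(323.4,296.9),(358,289.4),(336.6,240.6)])],[.5,-.1,0])
print('jig',x.round(4),r.tolist())
for jj in(0,.012):
  P=[(0,.052-jj,.0+.055+.036+.00)]
for n,P in(('fence',(0,-.048,.046)),('second',(0,-.022,.048)),('post',(0,.046,.085))):print(n,w(x,[P]).round(4))
T={'a':(-.103,-.032,0),'b':(.103,-.032,0),'c':(.103,.032,0),'d':(-.103,.032,0),'e':(-.085,-.025,.051)}
y,r=fit([(sc,g(T,'abce'),[(328.75,232),(417,274.5),(426.5,259.5),(337.5,218.75)]),(sd,g(T,'dab'),[(291.4,216.7),(310.6,218.1),(322.9,176.7)])],[.55,-.35,-1.4])
print('track',y.round(4),r.tolist()); print('stop',w(y,[(-.085,0,.051)]).round(4))
E
```

```text
jig [ 0.4716 -0.0058  0.2671] [[-0.2, 0.7], [-0.4, 0.7], [0.5, 1.8], [-0.7, 1.3], [-0.2, -0.6], [-0.0, 0.2], [-0.8, 0.6]]
fence [[ 0.4843 -0.0521  0.046 ]]
second [[ 0.4774 -0.027   0.048 ]]
post [[0.4595 0.0386 0.085 ]]
track [ 0.5321 -0.2809 -1.7086] [[-0.9, 1.0], [-0.4, 1.3], [2.9, -4.5], [-0.0, -1.3], [-4.5, -0.8], [1.3, 0.3], [0.2, 0.0]]
stop [[ 0.5438 -0.1967  0.051 ]]
```

Run:
```python
from h import *
import cv2
sc,sd=vision.camera_model('scene'),vision.camera_model('side')
P=[m['mtx']@np.linalg.inv(m['T'])[:3] for m in(sc,sd)]
def tri(a,b):
    X=cv2.triangulatePoints(*P,np.float64(a).reshape(2,1),np.float64(b).reshape(2,1));X=(X[:3]/X[3]).T
    return X.round(3),[np.abs(proj(m,X)-u).max().round(0) for m,u in((sc,a),(sd,b))]
print(tri((222,290),(465,158)),tri((480,385),(395,83)))
wr=vision.camera_model('wrist');from workcell import bot
s=bot.observe();print(wr['T'].round(3),wr['mtx'].round(0),s['clock'])
```

```text
(array([[ 0.185, -0.16 ,  0.187]]), [np.float64(4.0), np.float64(3.0)]) (array([[ 0.242, -0.514,  0.21 ]]), [np.float64(27.0), np.float64(13.0)])
[[ 0.246 -0.923 -0.295  0.23 ]
 [-0.969 -0.235 -0.073 -0.586]
 [-0.002  0.304 -0.953  0.373]
 [ 0.     0.     0.     1.   ]] [[308.   0. 323.]
 [  0. 308. 203.]
 [  0.   0.   1.]] 0.1
```

The chair back reaches z≈0.2 between the start and the work, so I'll lift before crossing.

Call:
{"api": "arm_command", "payload": {"gripper": [8.5, 8.5, 8.5, 8.5, 8.5], "slide": [[0, 0, -6], [4, -3, -10], [9, -6.5, -10], [14, -10, -10], [19, -13.6, -10]], "turn": [[0, 0, -6], [0, 0, -13], [0, 0, -20], [0, 0, -27], [0, 0, -34]]}}

```text
clock: 0.72
position: [0.3059, -0.4251, 0.3313]
tool_rot: [-3.142, 0.0, 0.847]
force: [1.2, -0.6, 0.1]
grip_width: 0.0851
```

Call:
{"api": "arm_command", "payload": {"gripper": [8.5, 8.5, 8.5, 8.5, 8.5], "slide": [[6, 0, 0], [12, 0, 0], [18, -0.2, 1], [24, -0.5, 2], [30, -0.6, 3]], "turn": [[0, 0, -7], [0, 0, -14], [0, 0, -21], [0, 0, -28], [0, 0, -33]]}}

```text
clock: 1.35
position: [0.5008, -0.1973, 0.301]
tool_rot: [-3.142, 0.0, 1.422]
force: [0.9, -0.9, 0.2]
grip_width: 0.0845
```

Call:
{"api": "arm_command", "payload": {"gripper": [8.5, 8.5, 8.5], "slide": [[3, 3, 0], [4, 3.5, 0], [4, 3.5, 0]], "turn": [[0, 0, 0], [0, 0, 0], [0, 0, 0]]}}

```text
clock: 1.72
position: [0.5404, -0.1643, 0.3009]
tool_rot: [-3.141, -0.0, 1.42]
force: [-0.2, 0.4, 0.2]
grip_width: 0.0853
```

Run:
```python
from h import *
import cv2
from workcell import bot
s=bot.observe();m=vision.camera_model('wrist');f=vision.grab_frame('wrist');np.save('w1.npy',m['T'])
print(s['clock'],s['position'],s['tool_rot'],np.abs(s['qd']).max(),m['T'].round(3).tolist())
cv2.imwrite('pics/w1.png',cv2.resize(f,(800,500),interpolation=cv2.INTER_CUBIC));cv2.imwrite('raw1.png',f)
```

```text
1.725 [ 0.54044937 -0.16434729  0.30094793] [-3.14079779e+00 -9.73011328e-05  1.41989525e+00] 0.03183162205296494 [[0.989, -0.143, -0.047, 0.553], [-0.151, -0.942, -0.298, -0.087], [-0.002, 0.302, -0.953, 0.443], [0.0, 0.0, 0.0, 1.0]]
```

View pics/w1.png

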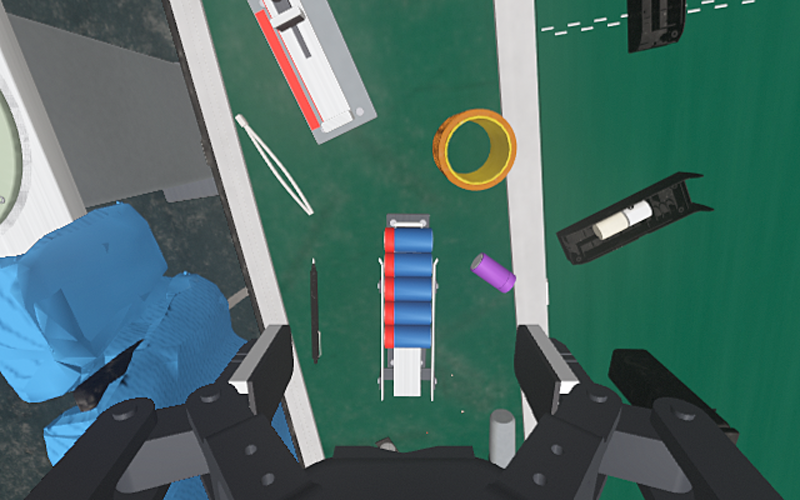

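Wrist view: five cells sit at display (384–433, 228–348), aligned with the image. The jig's fence end is at about (348,130), and the purple cell is off at (493,272). Now I'll refine the track pose from the colour mask.

Run:
```python
from h import *
import cv2
m=vision.camera_model('wrist');m['T']=np.load('w1.npy');f=cv2.imread('raw1.png')
h=cv2.cvtColor(f,cv2.COLOR_BGR2HSV);H,S,V=cv2.split(h)
M=((S>140)&(V>60)&((H<8)|(H>172)|((H>98)&(H<125)))).astype(np.uint8)
M[:178]=0;M[285:]=0;M[:,:300]=0;M[:,352:]=0
ys,xs=np.nonzero(M)
cols=lambda r:(np.nonzero(M[r])[0].min(),np.nonzero(M[r])[0].max()+1)
rows=np.nonzero(M.sum(1)>15)[0];r0,r1=rows.min(),rows.max()+1
print(r0,r1,[(r,cols(r)) for r in range(r0,r1,6)])
L=[cols(r)[0] for r in range(r0+3,r0+17)];R=[cols(r)[1] for r in range(r0+3,r0+17)]
L5=[cols(r)[0] for r in range(r1-15,r1-3)];R5=[cols(r)[1] for r in range(r1-15,r1-3)]
t=np.linspace(0,2*np.pi,180)
def circ(i,y):
    d=.026*i;return np.c_[-.085+d*np.cos(.2)+.013*np.cos(t),0*t+y,.051+d*np.sin(.2)+.013*np.sin(t)]
obs=np.array([np.median(L),np.median(R),np.median(L5),np.median(R5),r0,r1])
def g(p):
    q=[[proj(m,w(p,circ(i,y))) for y in(-.025,.025)] for i in(0,4)]
    o=[q[0][0][:,0].min(),q[0][1][:,0].max(),q[1][0][:,0].min(),q[1][1][:,0].max(),np.mean([a[:,1].min() for a in q[0]]),np.mean([a[:,1].max() for a in q[1]])]
    return np.array(o)-obs
r=least_squares(g,[.5321,-.2809,-1.7086]);p=r.x
print(p.round(4),g(p).round(2),'stop',w(p,[(-.085,0,.051)]).round(4))
# jig check
J=[.4716,-.0058,.2671]
print((proj(m,w(J,[(-.036,-.076,.008),(.036,-.076,.008),(.036,-.076,0)]))*1.25).round(1))
```

```text
182 278 [(182, (np.int64(308), np.int64(345))), (188, (np.int64(308), np.int64(345))), (194, (np.int64(308), np.int64(345))), (200, (np.int64(308), np.int64(345))), (206, (np.int64(308), np.int64(345))), (212, (np.int64(308), np.int64(345))), (218, (np.int64(308), np.int64(345))), (224, (np.int64(308), np.int64(345))), (230, (np.int64(308), np.int64(345))), (236, (np.int64(308), np.int64(345))), (242, (np.int64(308), np.int64(344))), (248, (np.int64(308), np.int64(345))), (254, (np.int64(308), np.int64(329))), (260, (np.int64(308), np.int64(344))), (266, (np.int64(308), np.int64(344))), (272, (np.int64(308), np.int64(344)))]
[ 0.5274 -0.2788 -1.7268] [-1.11  1.08 -1.05  1.07 -0.17  0.29] stop [[ 0.5406 -0.1948  0.051 ]]
[[317.2 147.3]
 [377.1 118.8]
 [377.6 119. ]]
```

Call:
{"api": "arm_command", "payload": {"gripper": [7, 7, 7, 7, 7], "slide": [[-1.5, 0.2, 5], [-3, 0.5, 10], [-3, 0.5, 15], [-3, 0.5, 20], [-3, 0.5, 22]], "turn": [[0, 0, 0.3], [0, 0, 0.3], [0, 0, 0.3], [0, 0, 0.3], [0, 0, 0.3]]}}

```text
clock: 2.4
position: [0.5388, -0.1963, 0.0789]
tool_rot: [-3.138, 0.0, 1.412]
force: [0.7, -0.6, 0.6]
grip_width: 0.0698
```

Run:
```python
from h import *
import cv2
from workcell import bot
s=bot.observe();m=vision.camera_model('wrist');f=vision.grab_frame('wrist');np.save('w2.npy',m['T'])
print(s['clock'],s['position'],s['tool_rot'],s['grip_width'])
print((proj(m,w([.5274,-.2788,-1.7268],[(-.085,-.025,.064),(-.085,.025,.064)]))*1.25).round(1))
cv2.imwrite('pics/w2.png',cv2.resize(f,(800,500),interpolation=cv2.INTER_CUBIC));cv2.imwrite('raw2.png',f)
```

```text
2.4 [ 0.53879217 -0.19634787  0.07889903] [-3.13830081e+00  1.86031339e-04  1.41193376e+00] 0.06975817916113158
[[350.6 310.9]
 [462.2 310.8]]
```

View pics/w2.png

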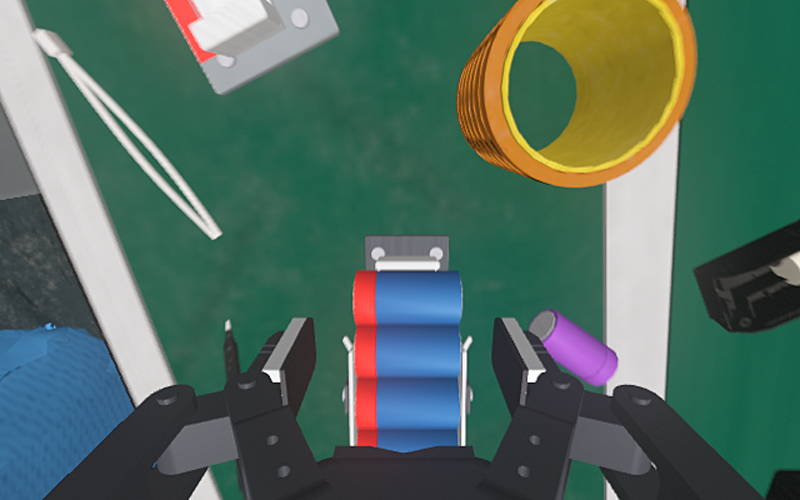

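Run:
```python
from h import *
m=vision.camera_model('wrist');m['T']=np.load('w2.npy')
p=[.5274,-.2788,-1.7268];t=np.linspace(0,6.28,200)
for y in(-.025,.025):
    q=proj(m,w(p,np.c_[-.085+.013*np.cos(t),0*t+y,.051+.013*np.sin(t)]))*1.25;print(q.min(0),q.max(0))
T=m['T'];K=m['mtx']
for u in((533,320),(560,375),(615,360),(300,345),(520,345)):
    d=T[:3,:3]@np.linalg.inv(K)@[u[0]/1.25,u[1]/1.25,1];k=(.013-T[2,3])/d[2];P=T[:3,3]+k*d
    c,s=np.cos(p[2]),np.sin(p[2]);e=P[:2]-p[:2];print(u,'own',(c*e[0]+s*e[1]).round(3),(-s*e[0]+c*e[1]).round(3))
```

```text
[350.37177411 271.83817599] [357.58664246 326.44036907]
[454.87788424 271.65212953] [462.3605887  326.33088565]
(533, 320) own -0.054 0.076
(560, 375) own -0.016 0.096
(615, 360) own -0.027 0.129
(300, 345) own -0.037 -0.065
(520, 345) own -0.037 0.07
```

Call:
{"api": "arm_command", "payload": {"gripper": [7, 7, 7, 5.4, 4.5], "slide": [[0, 0, 2.5], [0, 0, 5.1], [0, 0, 5.1], [0, 0, 5.1], [0, 0, 5.1]], "turn": [[0, 0, 0], [0, 0, 0], [0, 0, 0], [0, 0, 0], [0, 0, 0]], "force": 35}}

```text
clock: 3.08
position: [0.5416, -0.1957, 0.0318]
tool_rot: [3.14, 0.001, 1.413]
force: [-2.5, -1.4, 8.2]
grip_width: 0.0495
```

Call:
{"api": "arm_command", "payload": {"gripper": [4.5, 4.5], "slide": [[0, 0, 0], [0, 0, 0]], "turn": [[0, 0, 0], [0, 0, 0]]}}

```text
clock: 3.32
position: [0.5416, -0.1957, 0.0318]
tool_rot: [3.14, 0.001, 1.413]
force: [-1.8, -1.1, 8.3]
grip_width: 0.0495
```

Call:
{"api": "arm_command", "payload": {"gripper": [4.5, 4.5, 4.5, 4.5, 4.5], "slide": [[0, 0, -1.5], [0, 0, -5], [0, 0, -10], [3, -1.6, -14], [7.5, -4, -17]], "turn": [[0, 0, 0], [0, 0, 0], [0, 0, 0], [0, 0, -6], [0, 0, -14]]}}

```text
clock: 3.95
position: [0.5133, -0.1146, 0.2033]
tool_rot: [3.139, 0.001, 1.66]
force: [0.9, 0.8, -0.9]
grip_width: 0.0497
```

Call:
{"api": "arm_command", "payload": {"gripper": [4.5, 4.5, 4.5, 4.5], "slide": [[3, -1.2, 0], [6.8, -1.5, 0], [6.8, -1.5, 0], [6.8, -1.5, 0]], "turn": [[0, 0, -6], [0, 0, -10.4], [0, 0, -10.4], [0, 0, -10.4]]}}

```text
clock: 4.45
position: [0.4925, -0.0487, 0.2011]
tool_rot: [3.141, 0.001, 1.839]
force: [0.2, -0.0, -0.3]
grip_width: 0.0498
```

Run:
```python
from h import *
import cv2
from workcell import bot
s=bot.observe();m=vision.camera_model('wrist');f=vision.grab_frame('wrist');np.save('w3.npy',m['T'])
print(s['clock'],s['position'],s['tool_rot'],s['grip_width'],s['force'])
cv2.imwrite('pics/w3.png',cv2.resize(f,(800,500),interpolation=cv2.INTER_CUBIC));cv2.imwrite('raw3.png',f)
J=[.4716,-.0058,.2671]
print((proj(m,w(J,[(-.036,-.076,.008),(.036,-.076,.008),(.036,.076,.008),(-.036,.076,.008)]))*1.25).round(1))
```

```text
4.45 [ 0.49254655 -0.04873847  0.20112832] [3.14092492e+00 8.83281278e-04 1.83900156e+00] 0.049843305895571004 [ 0.18915343 -0.00519991 -0.27979285]
[[353.5 254.8]
 [432.4 254.8]
 [436.9  72.3]
 [346.1  72.3]]
```

View pics/w3.png

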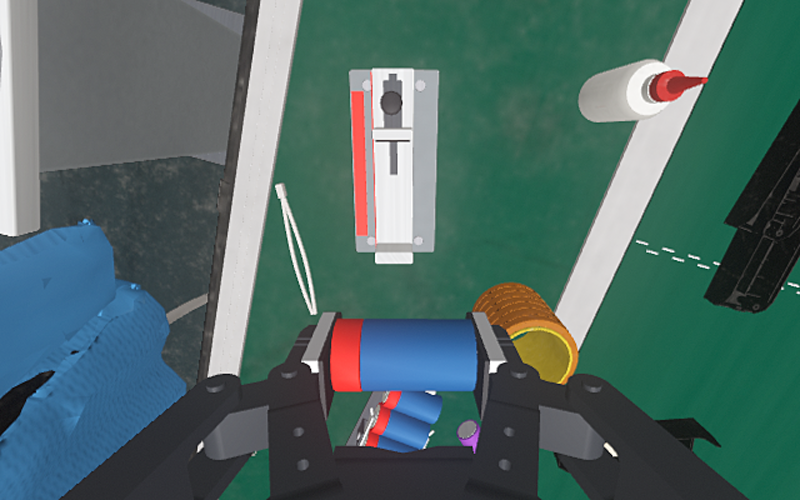

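The cell is held square with its red end on the left, and the next cells rolled down. Jig base corners are at about (349,70), (438,70), (434,251) and (356,250), so I'll refit.

```bash
cat >> h.py <<'E'
def own(p,P):
    c,s=np.cos(p[2]),np.sin(p[2]);e=np.array(P[:2])-p[:2];return np.array([c*e[0]+s*e[1],-s*e[0]+c*e[1]])
def ray(m,u,z):
    T,K=m['T'],m['mtx'];d=T[:3,:3]@np.linalg.inv(K)@[u[0],u[1],1];return T[:3,3]+d*(z-T[2,3])/d[2]
E
python3 - <<'E'
from h import *
m=vision.camera_model('wrist');m['T']=np.load('w3.npy')
C=[(-.036,-.076,.008),(.036,-.076,.008),(.036,.076,.008),(-.036,.076,.008)]
U=np.array([(356,250),(434.5,251),(438,70),(349,70)])/1.25
p,r=fit([(m,C,U)],[.4716,-.0058,.2671]);print(p.round(4),r.tolist())
for n,P in(('fence',(0,-.048,.046)),('second',(0,-.022,.048))):print(n,w(p,[P]).round(4))
# held cell geometry vs tool
from workcell import bot
# post top: height ~ bed + ; jaw plate top edges
for z in(.09,.095,.1):print('posttop',z,own(p,ray(m,np.array((391,102))/1.25,z)).round(4))
for z in(.06,.065):print('jaw front',z,own(p,ray(m,np.array((392,141))/1.25,z)).round(4))
print('fence top',own(p,ray(m,np.array((394,264))/1.25,.054)).round(4),own(p,ray(m,np.array((394,251))/1.25,.054)).round(4))
E
```

```text
[ 0.4728 -0.0031  0.2697] [[-0.2, 2.0], [0.2, 1.0], [0.8, -0.8], [-0.7, -0.6]]
fence [[ 0.4856 -0.0494  0.046 ]]
second [[ 0.4786 -0.0243  0.048 ]]
posttop 0.09 [0.0001 0.0461]
posttop 0.095 [0.0003 0.0458]
posttop 0.1 [0.0004 0.0454]
jaw front 0.06 [-0.0004  0.0225]
jaw front 0.065 [-0.0002  0.0226]
fence top [ 0.     -0.0713] [ 0.0001 -0.0605]
```

Call:
{"api": "arm_command", "payload": {"gripper": [4.5, 4.5, 4.5, 4.5, 4.5], "slide": [[0.2, -0.3, 4], [0.5, -0.7, 8], [0.5, -0.7, 12], [0.5, -0.7, 15], [0.5, -0.7, 15.5]], "turn": [[0, 0, 0], [0, 0, 0], [0, 0, 0], [0, 0, 0], [0, 0, 0]]}}

```text
clock: 5.12
position: [0.4836, -0.0458, 0.044]
tool_rot: [-3.139, -0.001, 1.839]
force: [0.3, 0.0, 0.0]
grip_width: 0.0494
```

Call:
{"api": "arm_command", "payload": {"gripper": [4.5, 4.5], "slide": [[0, 0, 0], [0, 0, 0]], "turn": [[0, 0, 0], [0, 0, 0]]}}

```text
clock: 5.38
position: [0.4851, -0.0455, 0.0465]
tool_rot: [3.14, 0.001, 1.839]
force: [-0.0, -0.5, -1.4]
grip_width: 0.0498
```

Call:
{"api": "arm_command", "payload": {"gripper": [4.5, 4.5, 4.5, 4.5], "slide": [[0, -0.05, 0.8], [0, -0.05, 1.5], [0, -0.05, 1.8], [0, -0.05, 1.8]], "turn": [[0, 0, 0], [0, 0, 0], [0, 0, 0], [0, 0, 0]]}}

```text
clock: 5.88
position: [0.4837, -0.0454, 0.0272]
tool_rot: [-3.141, 0.0, 1.84]
force: [-1.1, -0.7, -0.4]
grip_width: 0.0493
```

Call:
{"api": "arm_command", "payload": {"gripper": [4.5, 5.3, 6.0, 6.8, 7.2], "slide": [[0, 0, 0], [0, 0, 0], [0, 0, 0], [0, 0, 0], [0, 0, 0]], "turn": [[0, 0, 0], [0, 0, 0], [0, 0, 0], [0, 0, 0], [0, 0, 0]]}}

```text
clock: 6.5
position: [0.4839, -0.0454, 0.0273]
tool_rot: [3.142, -0.0, 1.84]
force: [-0.2, 0.1, 0.9]
grip_width: 0.0721
```

Call:
{"api": "arm_command", "payload": {"gripper": [7.2, 7.2, 7.2, 7.2], "slide": [[0, 0, -3], [0, 0, -8], [0, 0, -12], [0, 0, -15]], "turn": [[0, 0, 0], [0, 0, 0], [0, 0, 0], [0, 0, 0]]}}

```text
clock: 7.0
position: [0.484, -0.0455, 0.179]
tool_rot: [3.141, 0.0, 1.84]
force: [-0.9, -0.2, -0.9]
grip_width: 0.072
```

Run:
```python
from h import *
import cv2
from workcell import bot
s=bot.observe();m=vision.camera_model('wrist');f=vision.grab_frame('wrist');np.save('w4.npy',m['T'])
print(s['clock'],s['position'],s['tool_rot'],s['grip_width'],s['force'])
cv2.imwrite('pics/w4.png',cv2.resize(f,(800,500),interpolation=cv2.INTER_CUBIC));cv2.imwrite('raw4.png',f)
t=np.linspace(0,6.28,200);p=[.4728,-.0031,.2697]
for x in(-.025,.025):
    q=proj(m,w(p,np.c_[0*t+x,-.048+.013*np.cos(t),.046+.013*np.sin(t)]))*1.25;print(q.min(0),q.max(0))
```

```text
7.0 [ 0.48397984 -0.04546511  0.17904499] [3.14055458e+00 4.82016136e-04 1.83968288e+00] 0.07198080940322737 [-0.94916176 -0.19695349 -0.92101957]
[367.99801226 230.184946  ] [371.06599404 265.14028859]
[435.30308309 230.07620645] [438.33003074 265.03288273]
```

View pics/w4.png

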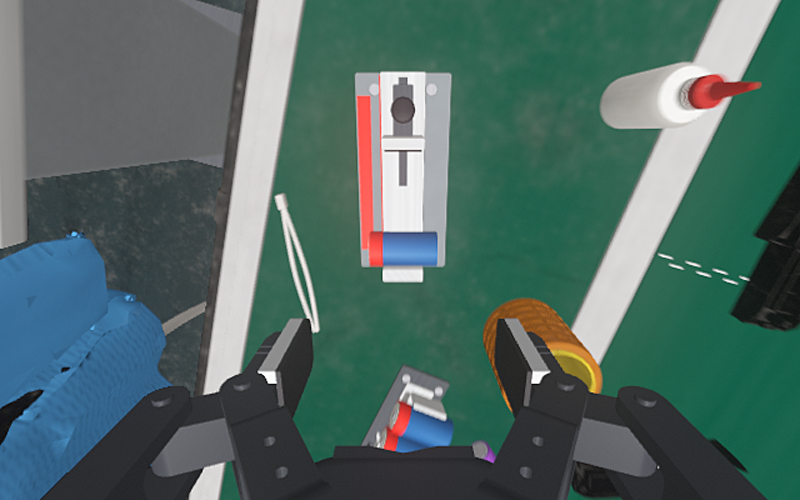

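Cell 1 rests at the fence at (370–437, 231–267), as predicted. The next cell is at the stop. Going for cell 2.

Call:
{"api": "arm_command", "payload": {"gripper": [7, 7, 7, 7, 7], "slide": [[-5, 0.5, 0], [-10, 1, 0], [-15.9, 1.5, 0], [-15.9, 1.5, 4], [-15.9, 1.5, 8]], "turn": [[0, 0, 8], [0, 0, 16], [0, 0, 24.4], [0, 0, 24.4], [0, 0, 24.4]]}}

```text
clock: 7.68
position: [0.5405, -0.1953, 0.0961]
tool_rot: [3.141, 0.0, 1.413]
force: [0.6, -0.2, -0.3]
grip_width: 0.0702
```

Call:
{"api": "arm_command", "payload": {"gripper": [7, 7], "slide": [[0, 0, 0], [0, 0, 0]], "turn": [[0, 0, 0], [0, 0, 0]]}}

```text
clock: 7.92
position: [0.5412, -0.1946, 0.0985]
tool_rot: [3.141, 0.0, 1.414]
force: [0.9, 0.3, -0.0]
grip_width: 0.0703
```

Run:
```python
from h import *
import cv2
from workcell import bot
s=bot.observe();m=vision.camera_model('wrist');f=vision.grab_frame('wrist')
print(s['clock'],s['position'],s['tool_rot'],s['grip_width'],s['force'])
h=cv2.cvtColor(f,cv2.COLOR_BGR2HSV);H,S,V=cv2.split(h)
M=((S>140)&(V>60)&((H<8)|(H>172)|((H>98)&(H<125)))).astype(np.uint8)
M[:,:265]=0;M[:,390:]=0;M[:150]=0
R=np.nonzero(M.sum(1)>40)[0];c=np.nonzero(M[R[0]+5:R[0]+30].sum(0)>10)[0];print('meas rows from',R[0],'cols',c.min(),c.max()+1)
p=[.5274,-.2788,-1.7268];t=np.linspace(0,6.28,200)
for y in(-.025,.025):
    q=proj(m,w(p,np.c_[-.085+.013*np.cos(t),0*t+y,.051+.013*np.sin(t)]));print(q.min(0),q.max(0))
cv2.imwrite('raw5.png',f)
```

```text
7.925 [ 0.54115347 -0.19461589  0.09852536] [3.14057718e+00 3.61925518e-05 1.41417471e+00] 0.07034838441996145 [ 0.86829563  0.34625923 -0.04720089]
meas rows from 211 cols 283 361
[281.07265848 210.10708948] [286.06220323 249.54004589]
[356.96400649 210.01061477] [361.60180716 249.4473566 ]
```

Cell 2 is at the stop where predicted. Descending to grip it.

Call:
{"api": "arm_command", "payload": {"gripper": [7, 7, 7, 7, 5.4], "slide": [[0, 0, 3], [0, 0, 5.5], [0, 0, 6.7], [0, 0, 6.7], [0, 0, 6.7]], "turn": [[0, 0, 0], [0, 0, 0], [0, 0, 0], [0, 0, 0], [0, 0, 0]]}}

```text
clock: 8.6
position: [0.5412, -0.1949, 0.0315]
tool_rot: [3.14, 0.0, 1.414]
force: [-0.1, 0.0, 0.6]
grip_width: 0.0546
```

Call:
{"api": "arm_command", "payload": {"gripper": [4.5, 4.5, 4.5], "slide": [[0, 0, 0], [0, 0, 0], [0, 0, 0]], "turn": [[0, 0, 0], [0, 0, 0], [0, 0, 0]], "force": 35}}

```text
clock: 8.98
position: [0.5413, -0.195, 0.0315]
tool_rot: [3.14, 0.0, 1.414]
force: [-1.0, -0.1, 6.9]
grip_width: 0.0495
```

Call:
{"api": "arm_command", "payload": {"gripper": [4.5, 4.5, 4.5, 4.5, 4.5], "slide": [[0, 0, -1.5], [0, 0, -5], [0, 0, -10], [4, -2.2, -14], [9, -5, -14]], "turn": [[0, 0, 0], [0, 0, 0], [0, 0, 0], [0, 0, -6], [0, 0, -14.4]]}}

```text
clock: 9.6
position: [0.5063, -0.0977, 0.1741]
tool_rot: [3.136, 0.002, 1.667]
force: [2.1, 1.7, -0.9]
grip_width: 0.0494
```

Call:
{"api": "arm_command", "payload": {"gripper": [4.5, 4.5, 4.5, 4.5, 4.5], "slide": [[3.5, -0.9, 0], [6.1, -2.1, 0], [6.1, -2.1, 4], [6.1, -2.1, 8], [6.1, -2.1, 10]], "turn": [[0, 0, -6], [0, 0, -10], [0, 0, -10], [0, 0, -10], [0, 0, -10]]}}

```text
clock: 10.22
position: [0.4781, -0.0393, 0.0698]
tool_rot: [-3.141, 0.0, 1.84]
force: [0.5, 0.6, -0.5]
grip_width: 0.0494
```

Call:
{"api": "arm_command", "payload": {"gripper": [4.5, 4.5], "slide": [[0, 0, 0], [0, 0, 0]], "turn": [[0, 0, 0], [0, 0, 0]]}}

```text
clock: 10.48
position: [0.4792, -0.0393, 0.0716]
tool_rot: [3.14, 0.001, 1.84]
force: [-0.0, 0.2, -0.2]
grip_width: 0.0494
```

Call:
{"api": "arm_command", "payload": {"gripper": [4.5, 4.5, 4.5, 4.5, 4.5], "slide": [[2, 0.3, 0], [2, 0.3, 0], [2, 0.3, 1.5], [2, 0.3, 2.5], [2, 0.3, 2.5]], "turn": [[0, 0, 0], [0, 0, 0], [0, 0, 0], [0, 0, 0], [0, 0, 0]]}}

```text
clock: 11.1
position: [0.4755, -0.0194, 0.0443]
tool_rot: [-3.14, -0.0, 1.84]
force: [0.9, -0.4, -0.1]
grip_width: 0.0495
```

Call:
{"api": "arm_command", "payload": {"gripper": [4.5], "slide": [[0, 0, 0]], "turn": [[0, 0, 0]]}}

```text
clock: 11.22
position: [0.4761, -0.0192, 0.0452]
tool_rot: [-3.141, -0.0, 1.84]
force: [-0.0, 0.2, 0.2]
grip_width: 0.0495
```

Call:
{"api": "arm_command", "payload": {"gripper": [4.5, 4.5, 4.5, 4.5], "slide": [[0, 0.05, 0.8], [0, 0.05, 1.3], [0, 0.05, 1.5], [0, 0.05, 1.5]], "turn": [[0, 0, 0], [0, 0, 0], [0, 0, 0], [0, 0, 0]]}}

```text
clock: 11.72
position: [0.4765, -0.019, 0.0302]
tool_rot: [-3.141, -0.0, 1.84]
force: [-0.2, -0.3, -1.1]
grip_width: 0.0492
```

Call:
{"api": "arm_command", "payload": {"gripper": [4.5, 4.5, 5.3, 6.0, 6.8], "slide": [[0, 0, 0.07], [0, 0, 0.07], [0, 0, 0.07], [0, 0, 0.07], [0, 0, 0.07]], "turn": [[0, 0, 0], [0, 0, 0], [0, 0, 0], [0, 0, 0], [0, 0, 0]]}}

```text
clock: 12.35
position: [0.4767, -0.019, 0.0296]
tool_rot: [3.141, -0.0, 1.84]
force: [0.9, -0.1, 0.1]
grip_width: 0.068
```

Call:
{"api": "arm_command", "payload": {"gripper": [7.2, 7.2, 7.2, 7.2, 7.2], "slide": [[0, 0, 0], [0, 0, -3], [0, 0, -8], [-1, 0, -13], [-2, 0, -15]], "turn": [[0, 0, 0], [0, 0, 0], [0, 0, 0], [0, 0, 0], [0, 0, 0]]}}

```text
clock: 12.98
position: [0.4827, -0.0386, 0.1822]
tool_rot: [3.139, 0.001, 1.84]
force: [-0.4, -0.8, -1.0]
grip_width: 0.0721
```

Run:
```python
from h import *
import cv2
from workcell import bot
s=bot.observe();m=vision.camera_model('wrist');f=vision.grab_frame('wrist');np.save('w6.npy',m['T'])
print(s['clock'],s['position'],s['tool_rot'],s['grip_width'],s['force'])
f2=f[40:360,200:520];cv2.imwrite('pics/w6.png',cv2.resize(f2,(600,600),interpolation=cv2.INTER_CUBIC));cv2.imwrite('raw6.png',f)
t=np.linspace(0,6.28,200);p=[.4728,-.0031,.2697]
for y,z in((-.048,.046),(-.022,.0485)):
  for x in(-.025,.025):
    q=proj(m,w(p,np.c_[0*t+x,y+.013*np.cos(t),z+.013*np.sin(t)]));print(((q.min(0)-[200,40])*1.875).round(1),((q.max(0)-[200,40])*1.875).round(1))
```

```text
12.975 [ 0.48273865 -0.03858833  0.1821905 ] [3.13880043e+00 1.22307099e-03 1.83976202e+00] 0.07209156825630977 [-0.35674219 -0.82424603 -0.95259386]
[176.2 282. ] [180.7 333.5]
[275.5 281.8] [279.8 333.3]
[174.1 231.7] [178.9 285.2]
[277.  231.5] [281.6 285. ]
```

View pics/w6.png

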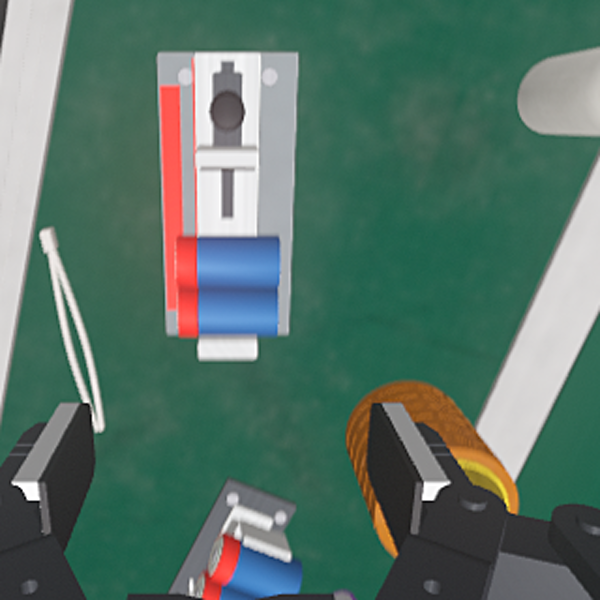

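Both cells lie touching at the fence, with ends level (left 178, right 279–280 px). The remaining cells are at the stop. Next I'll locate the post.

Run:
```python
from h import *
wm=vision.camera_model('wrist')['mtx'];ms=[]
for n in('w3.npy','w4.npy','w6.npy'):ms.append(dict(mtx=wm,T=np.load(n)))
ms+=[vision.camera_model('scene'),vision.camera_model('side')]
U=[(391/1.25,102/1.25),(402.5/1.25,109/1.25),(321.1,98.7),(225.75,188.2),(338,248.3)]
f=lambda X:np.concatenate([(proj(m,[X])-u).ravel() for m,u in zip(ms,U)])
r=least_squares(f,[.46,.04,.09],loss='soft_l1');p=[.4728,-.0031,.2697]
print('top',r.x.round(4),'own',own(p,r.x).round(4),f(r.x).round(1))
m=ms[2]
for u in((228,152),(228,166)):
  for z in(.06,.065):print(u,z,own(p,ray(m,np.array(u)/1.875+[200,40],z)).round(4))
```

```text
top [0.4604 0.0412 0.0908] own [-0.0001  0.046 ] [-0.3  0.2  0.1  0.6 -0.1 -0.4 -0.9 -1.1 -0.4  1. ]
(228, 152) 0.06 [0.0002 0.0287]
(228, 152) 0.065 [0.0002 0.029 ]
(228, 166) 0.06 [0.0002 0.0227]
(228, 166) 0.065 [0.0002 0.0231]
```

Call:
{"api": "arm_command", "payload": {"gripper": [5, 5, 5, 5, 5], "slide": [[5, 0, 0], [8.5, 0, 0], [8.5, 0, 3], [8.5, 0, 6], [8.5, 0, 6]], "turn": [[0, 0, 0], [0, 0, 0], [0, 0, 0], [0, 0, 0], [0, 0, 0]]}}

```text
clock: 13.65
position: [0.4581, 0.0438, 0.1182]
tool_rot: [-3.138, -0.001, 1.841]
force: [0.7, 0.2, 0.0]
grip_width: 0.05
```

Call:
{"api": "arm_command", "payload": {"gripper": [5, 5], "slide": [[0, 0, 0], [0, 0, 0]], "turn": [[0, 0, 0], [0, 0, 0]]}}

```text
clock: 13.9
position: [0.4599, 0.0436, 0.1206]
tool_rot: [3.14, 0.0, 1.839]
force: [0.5, -0.2, 0.4]
grip_width: 0.0497
```

Call:
{"api": "arm_command", "payload": {"gripper": [5, 5, 5, 5, 3], "slide": [[0, 0, 2.5], [0, 0, 4.5], [0, 0, 5.6], [0, 0, 5.6], [0, 0, 5.6]], "turn": [[0, 0, 0], [0, 0, 0], [0, 0, 0], [0, 0, 0], [0, 0, 0]]}}

```text
clock: 14.52
position: [0.4598, 0.0437, 0.0643]
tool_rot: [3.141, 0.0, 1.84]
force: [-0.3, -0.1, 0.7]
grip_width: 0.0331
```

Call:
{"api": "arm_command", "payload": {"gripper": [1, 1, 1, 1], "slide": [[0, 0, 0], [0, 0, 0], [0, 0, 0], [0, 0, 0]], "turn": [[0, 0, 0], [0, 0, 0], [0, 0, 0], [0, 0, 0]], "force": 25}}

```text
clock: 15.02
position: [0.4593, 0.0434, 0.0642]
tool_rot: [3.142, 0.001, 1.84]
force: [-4.3, -0.7, 10.0]
grip_width: 0.013
```

Call:
{"api": "arm_command", "payload": {"gripper": [1, 1, 1, 1, 1], "slide": [[-0.5, 0, 0.05], [-1.1, 0, 0.1], [-1.7, 0, 0.15], [-2.3, 0, 0.2], [-2.6, 0, 0.23]], "turn": [[0, 0, 0], [0, 0, 0], [0, 0, 0], [0, 0, 0], [0, 0, 0]]}}

```text
clock: 15.65
position: [0.4663, 0.0182, 0.0618]
tool_rot: [3.141, 0.0, 1.839]
force: [-4.3, 0.7, 10.7]
grip_width: 0.0125
```

Call:
{"api": "arm_command", "payload": {"gripper": [1, 1, 1], "slide": [[-0.15, 0, 0.01], [-0.25, 0, 0.02], [-0.3, 0, 0.03]], "turn": [[0, 0, 0], [0, 0, 0], [0, 0, 0]]}}

```text
clock: 16.02
position: [0.467, 0.0155, 0.0616]
tool_rot: [3.142, 0.0, 1.84]
force: [-3.8, 0.3, 10.6]
grip_width: 0.0129
```

Call:
{"api": "arm_command", "payload": {"gripper": [1, 1, 1], "slide": [[-0.1, 0, 0.01], [-0.2, 0, 0.02], [-0.2, 0, 0.02]], "turn": [[0, 0, 0], [0, 0, 0], [0, 0, 0]]}}

```text
clock: 16.4
position: [0.4675, 0.0135, 0.0614]
tool_rot: [-3.142, 0.001, 1.839]
force: [-4.6, -1.0, 10.3]
grip_width: 0.0135
```

Run:
```python
from h import *
import cv2
from workcell import bot
s=bot.observe();f=vision.grab_frame('wrist');g=vision.grab_frame('scene')
print(s['clock'],own([.4728,-.0031,.2697],s['position']).round(4),s['force'].round(1),s['grip_width'])
a=cv2.resize(f[200:,180:460],(560,400),interpolation=cv2.INTER_CUBIC);b=cv2.resize(g[175:275,195:355],(320,200),interpolation=cv2.INTER_CUBIC)
b=cv2.resize(g[180:280,205:265],(240,400),interpolation=cv2.INTER_CUBIC)
cv2.imwrite('pics/j1.png',np.hstack([a,b]))
```

```text
16.4 [-0.0007  0.0174] [-4.6 -1.  10.3] 0.013459324946759717
```

View pics/j1.png

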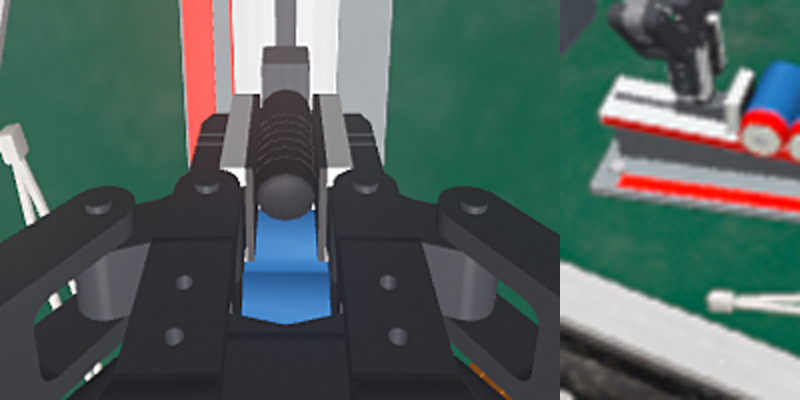

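The post is gripped and the jaw plate is about at the cell. I'll continue in 1 mm steps, watching the force.

Call:
{"api": "arm_command", "payload": {"gripper": [1, 1], "slide": [[-0.1, 0, 0.01], [-0.1, 0, 0.01]], "turn": [[0, 0, 0], [0, 0, 0]]}}

```text
clock: 16.75
position: [0.4678, 0.0125, 0.0613]
tool_rot: [-3.142, 0.001, 1.839]
force: [-4.0, -1.4, 9.8]
grip_width: 0.0131
```

Call:
{"api": "arm_command", "payload": {"gripper": [1, 1], "slide": [[-0.1, 0, 0.01], [-0.1, 0, 0.01]], "turn": [[0, 0, 0], [0, 0, 0]]}}

```text
clock: 17.0
position: [0.4679, 0.0121, 0.0612]
tool_rot: [3.141, -0.0, 1.84]
force: [-5.9, 2.3, 12.0]
grip_width: 0.0133
```

Call:
{"api": "arm_command", "payload": {"gripper": [1, 1], "slide": [[-0.1, 0, 0.01], [-0.1, 0, 0.01]], "turn": [[0, 0, 0], [0, 0, 0]]}}

```text
clock: 17.25
position: [0.468, 0.0119, 0.0612]
tool_rot: [3.141, -0.001, 1.841]
force: [-8.4, 8.0, 15.8]
grip_width: 0.0129
```

Call:
{"api": "arm_command", "payload": {"gripper": [1, 1], "slide": [[-0.1, 0, 0.01], [-0.1, 0, 0.01]], "turn": [[0, 0, 0], [0, 0, 0]]}}

```text
clock: 17.5
position: [0.4681, 0.0118, 0.0611]
tool_rot: [3.141, -0.002, 1.841]
force: [-10.7, 13.4, 18.8]
grip_width: 0.0127
```

Firm contact at about 14 N. Releasing and backing off upward.

Call:
{"api": "arm_command", "payload": {"gripper": [1.8, 3, 5, 5, 5], "slide": [[0, 0, 0], [0, 0, 0], [0, 0, 0], [0, 0, -3], [0, 0, -7]], "turn": [[0, 0, 0], [0, 0, 0], [0, 0, 0], [0, 0, 0], [0, 0, 0]]}}

```text
clock: 18.12
position: [0.4681, 0.0099, 0.1307]
tool_rot: [-3.14, -0.001, 1.84]
force: [1.3, -0.7, 0.5]
grip_width: 0.0499
```

Call:
{"api": "arm_command", "payload": {"gripper": [5, 5, 5, 5], "slide": [[0, 0, -5], [-2, 0, -9], [-4, 0, -11], [-4, 0, -11]], "turn": [[0, 0, 0], [0, 0, 0], [0, 0, 0], [0, 0, 0]]}}

```text
clock: 18.62
position: [0.48, -0.03, 0.2414]
tool_rot: [3.14, 0.001, 1.837]
force: [-0.1, -0.5, -0.2]
grip_width: 0.0499
```

Run:
```python
from h import *
import cv2
from workcell import bot
s=bot.observe();m=vision.camera_model('wrist');f=vision.grab_frame('wrist');g=vision.grab_frame('scene')
print(s['clock'],s['position'],s['tool_rot'],s['force'].round(1))
a=cv2.resize(f[20:340,190:430],(450,600),interpolation=cv2.INTER_CUBIC);b=cv2.resize(g[175:277,205:295],(350,397),interpolation=cv2.INTER_CUBIC)
c=cv2.resize(g[195:253,325:427],(350,203),interpolation=cv2.INTER_CUBIC)
cv2.imwrite('pics/f1.png',np.hstack([a,np.vstack([b,c])]))
t=np.linspace(0,6.28,200);p=[.4728,-.0031,.2697]
for y,z in((-.048,.046),(-.022,.0485)):
  for x in(-.025,.025):
    q=proj(m,w(p,np.c_[0*t+x,y+.013*np.cos(t),z+.013*np.sin(t)]));print(((q.min(0)-[190,20])*1.875).round(1),((q.max(0)-[190,20])*1.875).round(1))
print('jaw face top',(proj(m,w(p,[(0,-.009+.002,.0615)]))-[190,20])*1.875)
```

```text
18.625 [ 0.47997382 -0.03002614  0.24140734] [3.13968106e+00 1.28392964e-03 1.83709990e+00] [-0.1 -0.5 -0.2]
[205.2 308.2] [208.3 351. ]
[287.7 307.8] [290.7 350.7]
[203.7 266.2] [207.  310.5]
[288.6 265.9] [291.8 310.2]
jaw face top [[247.63604947 266.91753586]]
```

View pics/f1.png

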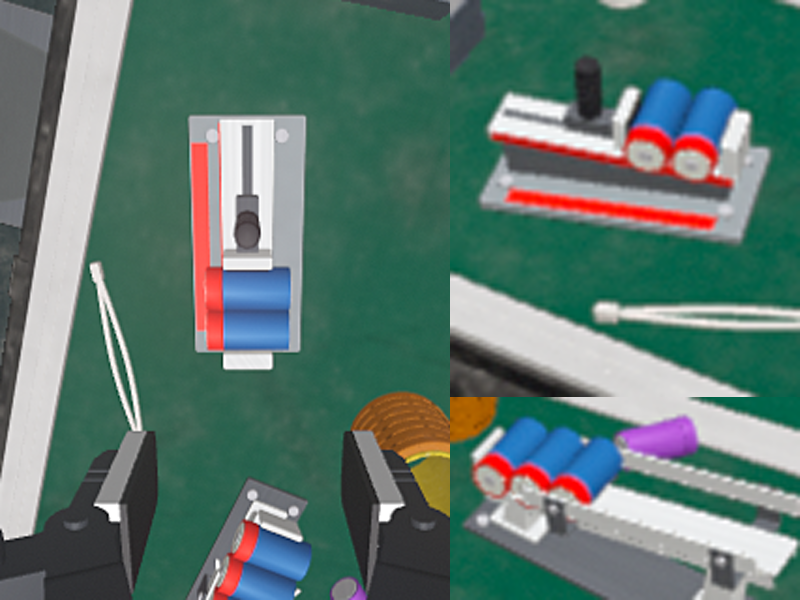

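The jaw sits against cell 2. The cells are tight and level, with red ends over the striped edge, and three cells remain on the track with one at the stop. Handing in.

```bash
python3 -c "
from workcell import job_done; print(job_done())"
```

```text
the job is handed in; nothing more can be done
None
```

The two-cell pack is made up in the jig and handed in at about 18.6 s of the 51 s allowed; no verdict was reported.

- **Cells:** I laid the first cell on the bed and it rolled to the fence. The next cell then rolled down to the stop, and I laid it beside the first. In the wrist picture both lie within about 1 mm of their predicted places. They touch, their ends look level to within 1 mm, and their red bands are over the red-striped edge.
- **Jaw:** I slid the jaw by its post about 32 mm, until the wrist force on the tool had risen by roughly 14 N along the slide, then let go. The last wrist and scene pictures show it against the second cell.
- **Track and bench:** Three cells remain on the track, with one waiting at the stop. The tweezers, tape roll and purple look-alike looked undisturbed in the last pictures. I saw no contact with the glue bottle or pen, but they were outside the last cropped views, so I did not recheck them.

**Disagreements:** The jig pose from the first overview pictures was about 3 mm off the closer wrist view, so I used the wrist fit. The jaw met the cells about 1 mm later than my measured gap predicted, which is within the camera calibration.

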